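# Knock down the locking pegs of a fragrance-bar riser

### The arm

A 6-joint arm with a two-finger parallel gripper is mounted at the origin on the work surface. World frame = base frame: x ahead of the robot, y to its left, z up, the work surface at z = 0. Lengths are in m, angles in rad, forces in N, time in s.
With the tool pointing down it reaches from about 0.35 to 0.975 m from the base axis. Payload 4.9 kg.
Tool frame: the origin (TCP) lies on the mounting face of the last link; the fingertips stand 173 mm ahead of it and the grasp point (between the pads) lies ctrl.pinch_z ahead of it (ctrl.pinch_z is the distance from the TCP to the grasp point, in m); z points along the fingers, y is the line along which they close (so a half turn about z gives the same grasp; the last joint's range is limited). The gripper opens to 85 mm and grips with 20 to 120 N. Pads are 22 mm wide; open, the fingers measure 114 mm over their backs; the gripper's body (76 mm by 85 mm) begins 54 mm behind the grasp point. The pads swing forward as they close: fully open they stand 13 mm farther back than shut.
Start: joints at [-0.119, 0.053, 1.613, -0, 1.476, -0.119], TCP at [0.625, 0, 0.405] pointing down, gripper open.
Joint ranges: [-3.01, 3.01], [-1.01, 2.22], [0.06, 2.58], [-1.02, 4.17], [0.09, 2.62], [-3.14, 3.14]. Speed limits (rad/s): [2.57, 2.57, 3.14, 3.14, 3.14, 3.14].

### API

Orientations are given as a rotation vector (axis times angle).
In Python, from station import telemetry, eyes, ctrl gives the robot as it stands.
- The arm moves only by the tool apply_moves, never from a script. Its argument "plan" is a list of rows, each a list of 5 numbers: the finger opening in m, from 0 to 0.0854, then the shift along the tool's x, y, z in m, then the turn about the tool's z in rad. In form: [[jaw, x, y, z, roll], ...]. A call has 1 to 12 rows; each row is the pose to reach, as a shift and turn from the pose commanded when the call began, along the tool's axes at that moment; what a row does not reach only later rows make up. A row lasts 1/12 s, in which the tool goes at most 41.7 mm and 7.16 degrees, less where a joint would pass 70% of its speed; a pose out of reach is approached as far as the arm can. A call with a gripper value outside its range is refused whole. The fingers move at their own pace and stop on an object; "newtons" is the grip in N (left out, the last holds). Time passes only in rows, so rows that repeat a pose let the fingers close. It gives the time, the measured TCP pose, the force, the opening and the grip force at its end, in the units of the state.
- telemetry.get_obs(): the state, without advancing time (a new reading comes with each control period).
- eyes.get_image(name): name is "scene" or "side" or "wrist"; returns a dict with "img" (384x512x3 uint8, blue, green, red), "range_z" (384x512 float32, m along the optical axis (not along the pixel's ray), 0 where there is no reading), "K" (3x3 intrinsics, pixels), "pose" (4x4, takes a point from camera to world coordinates); the wrist camera has in their place "hand_eye" (4x4, takes a point from camera to tool coordinates, whose origin is the TCP and whose axes are the flange's). Camera axes: x right, y down, z forward; pixel columns grow to the right and rows downward; lengths in m; the calibration is good to about 2 mm. A picture is of the moment at which its call begins: read the wrist's pose just before it.
- ctrl.finish_job(): hands the job in; it is judged then, once.
Trained networks look in a picture, given as the dict that the camera call returned (one of the last four; its "shot" number tells which), for a name from the list of things; names that differ only in an ending like _2 or _b are one class to them, and where a whole thing is asked for, a point or a joint stands for the part that bears it (a point fixed in the world has none). Each returns a list of dicts, best first, with "confidence" (0 to 1); they miss things now and then, are a little off and sometimes report something else, mostly with a low value. They report only what shows in the picture. A call takes as long as a camera call. They do not tell look-alikes from the thing itself.
- eyes.search_frame(thing, picture): "box" ([left, top, right, bottom] in pixels, round what is visible of it).
- eyes.outline_of(thing, picture): "region" (384x512 bool, what is visible of it) and "box" ([left, top, right, bottom] in pixels, round what is visible of it).
- eyes.tip_of(thing, picture): "point" ([column, row] in pixels: a listed point, or the origin of a listed thing).
The state is a dict: "t": time; "q": joint angles; "dq": joint speeds; "effort": joint torques, N m; "tool_pos": TCP position; "tool_rot": TCP orientation; "contact_force": force on the tool from outside, world axes, zero at the start; "wrist_torque": the same for the moment, N m; "opening": finger opening in m; "grip_force": force on a finger pad.
Only numpy, scipy, OpenCV 4.12 (cv2) and the standard library are available. Lean on these libraries where they do the work, as an engineer would, in place of code of your own. Each camera call takes 0.05 s, during which the arm holds its last target. There are 200 camera calls.

### The job

The wooden bottle riser still has to be locked: of the three look-alike pegs standing on its top, two are spring-loaded locking pegs and one is a fixed dowel, and only feeling them with the mallet tells which. Pick up the mallet and with it knock both sprung pegs down flush until they stay (one not driven far enough springs back up), without pounding the fixed dowel or the board hard and without pushing the pegs with the gripper. Then stand the mallet back on its head on the round cork mat, let go of it, and leave the two bottles, the gift box and the tray where they are.

Things in the scene. Friction and masses are not known exactly. Their poses are not given: they have to be found in the camera images.
- riser: Light wooden display riser, fixed to the table: a flat top board 120 (x) x 260 (y) x 20 mm whose upper face is 80 mm above the table, on three block legs. Three round wooden pegs, 20 mm in diameter, stand 13 mm proud of the board in a row. Origin on the table under the board's centre; z up, y along the board's length.
- spot_1 (a point): Centre of the top of the raised peg at the riser's +y end, 90 mm from the middle, 93 mm above the table. A point of the riser: it stays there when the peg goes down. Which kind of peg stands here changes each time.
- spot_2 (a point): The same for the peg in the middle of the riser.
- spot_3 (a point): The same for the peg at the riser's -y end, 90 mm from the middle.
- peg_a (a joint): Travel in m of one of the two sprung pegs (at an unknown one of the three spots): 0 = up, standing 13 mm proud of the board; 0.013 = fully down, flush with the board. It pushes back with about 8 N at first, less further down; beyond about 10 mm it catches, is drawn home and stays; released earlier it springs back up.
- peg_b (a joint): The same for the other sprung peg, at another unknown spot.
- peg_c (a joint): Travel of the fixed dowel at the remaining spot, which looks just like a raised sprung peg but does not go down (it gives less than 1 mm). It must not be hit with more than 100 N.
- mallet: Rubber mallet, 0.32 kg, standing on its head on the mat: the head is an upright dark cylinder, 60 mm diameter, 80 mm tall, its flat ends the striking faces; a flat-sided wood handle 24 mm wide (y), 30 mm high (z) sticks out level towards the mallet's -x, from x = -28 to -158 mm, centre line 40 mm above the lower face. Origin: centre of the lower face, z up along the head.
- mallet_grip (a point): Point on the centre line of the mallet's handle, 47 mm from the axis of the head (17 mm from the head's side), 40 mm above the lower striking face: a good place to grip close to the head; gripped further back, or struck hard, the mallet pivots in the fingers.
- mat: Round cork mat, fixed on the table, 110 mm in diameter and 6 mm thick. Origin at the centre of its underside.
- bottle_a: Bystander: blue dropper bottle, 38 mm in diameter, 118 mm tall, standing. Origin at the centre of its underside.
- bottle_b: Bystander: identical blue dropper bottle. Origin at the centre of its underside.
- giftbox: Bystander: paper gift box with a lid, 90 x 90 x 64 mm. Origin at the centre of its underside.
- tray: Bystander: shallow wooden tray 120 x 200 x 22 mm beyond the riser. Origin at the centre of its underside.
Not all that is in view belongs to the job. Of the things like the mallet, leave any that is pink; of the rest the smaller one is meant.

How it is judged:
On the way, in this order (a step that is already met when the one before it is completed fails the run):
1. the mallet is picked up off the mat (height (world z) of mallet above 0.04 m and contact force between the fingers and mallet above 1 N), for 0.1 s.
2. with the mallet still in the fingers, both sprung pegs are fully down and the mallet has come off the riser and pegs (value of joint each of peg_a, peg_b above 0.0115 m and contact force between the fingers and mallet above 1 N and contact force between mallet and riser below 0.2 N and contact force between mallet and peg_a below 0.2 N and contact force between mallet and peg_b below 0.2 N), for 0.2 s.
At the end, for the whole second after the job is handed in: Both sprung pegs are down to within 1.5 mm of flush; the mallet stands at rest and upright (within 0.08 rad) on its head on the cork mat, the head's centre within 30 mm of the mat's centre, released; the bystanders are where they were (value of joint each of peg_a, peg_b above 0.0115 m and horizontal distance between mallet and mat below 0.03 m and z of mallet in the frame of mat between 0.003 and 0.01 m and angle between mallet's own z axis and vertical below 0.08 rad and linear speed of mallet below 0.02 m/s); the robot touches nothing.
It fails at once if a peg pushed with the gripper or arm instead of the mallet (over 1 N) (contact force between any of the fingers, the arm and peg_a above 1 N or contact force between any of the fingers, the arm and peg_b above 1 N or contact force between any of the fingers, the arm and peg_c above 1 N).
It fails at once if the mallet pounds the board, a peg or the fixed dowel with more than 100 N (contact force between mallet and riser above 100 N or contact force between mallet and peg_a above 100 N or contact force between mallet and peg_b above 100 N or contact force between mallet and peg_c above 100 N).
It fails at once if a bystander is moved by more than 25 mm or knocked over (distance of any of bottle_a, bottle_b, giftbox, tray from where it was at the start of the episode above 0.025 m or angle between any of bottle_a, bottle_b's own z axis and vertical above 0.4 rad).
It also fails if it takes over 54 s, if anything falls off the work surface, if the arm or the gripper's body presses on something with over 40 N, if the wrist force passes 120 N, or if a joint passes its speed limit or range.

## Working session

There is one attempt and no reset: what is moved stays moved. The work goes in short steps, Python scripts to look and compute and a tool call to move; the robot and the scene stay as the last step left them, time stands still between calls to the robot, and variables do not carry over. Pictures are saved under pics/ and viewed, at most 10 in all, crops included, and the job is handed in when it is done.

Besides the shell and the picture viewer there is one more tool, called by a JSON object that holds its "name" and its "arguments", one argument or row to a line. apply_moves: Moves the arm, as the interface text tells. Its arguments: {"type":"object","properties":{"plan":{"type":"array","items":{"type":"array","items":{"type":"number"}}},"newtons":{"type":"number"}},"required":["plan"]}

```bash
mkdir -p pics; cat > h.py <<'E'
import numpy as np, cv2
from station import telemetry, eyes, ctrl
from scipy.spatial.transform import Rotation as R
def world(p,mask=None,uv=None,o=None):
    K=p["K"]; 
    if "pose" in p: T=p["pose"]
    else:
        B=np.eye(4);B[:3,:3]=R.from_rotvec(o["tool_rot"]).as_matrix();B[:3,3]=o["tool_pos"];T=B@p["hand_eye"]
    d=p["range_z"]
    v,u=np.mgrid[:384,:512]
    P=np.stack([(u-K[0,2])/K[0,0]*d,(v-K[1,2])/K[1,1]*d,d,np.ones_like(d)],-1)@T.T
    return P[...,:3]
E
python3 - <<'E'
from h import *
o=telemetry.get_obs();print({k:np.round(v,3) for k,v in o.items()},ctrl.pinch_z)
a=eyes.get_image("scene");b=eyes.get_image("side")
ims=[]
for p in (a,b):
    W=world(p);im=p["img"].copy()
    print('cam',np.round(p["pose"][:3,3],2))
    for n in ["mallet","mat","riser","bottle_a","giftbox","tray"]:
        for r in eyes.outline_of(n,p):
            m=r["region"]&(p["range_z"]>0)
            if m.sum()<5: continue
            print(n,round(r["confidence"],2),np.round(r["box"]),np.round(np.median(W[m],0),3),np.round(np.percentile(W[m],2,0),3),np.round(np.percentile(W[m],98,0),3))
    for n in ["mallet_grip","mallet","spot_1","spot_2","spot_3","mat"]:
        for r in eyes.tip_of(n,p):
            c,q=np.round(r["point"]).astype(int);print(n,round(r["confidence"],2),c,q,np.round(W[np.clip(q,0,383),np.clip(c,0,511)],3))
    ims.append(im)
cv2.imwrite("pics/s1.png",cv2.resize(ims[0],(800,600)));cv2.imwrite("pics/s2.png",cv2.resize(ims[1],(800,600)))
E
```

```text
{'t': np.float64(0.0), 'q': array([-0.119,  0.053,  1.614,  0.   ,  1.476, -0.119]), 'dq': array([-0.   ,  0.   , -0.   ,  0.   , -0.001, -0.   ]), 'effort': array([ 0.0000e+00, -3.9367e+01, -3.7018e+01, -0.0000e+00,  7.0000e-03,
       -0.0000e+00]), 'tool_pos': array([0.625, 0.   , 0.403]), 'tool_rot': array([-2.22e+00, -2.22e+00,  2.00e-03]), 'contact_force': array([-0.226,  0.064, -0.029]), 'wrist_torque': array([-0.013, -0.011,  0.025]), 'grip_force': np.float64(0.0), 'opening': np.float64(0.085)} 0.1547
cam [1.23 0.57 1.16]
mallet 0.98 [361. 192. 434. 265.] [0.384 0.484 0.079] [0.313 0.447 0.007] [0.565 0.535 0.117]
mallet 0.97 [322. 273. 370. 345.] [0.71  0.447 0.056] [0.66  0.393 0.012] [0.761 0.554 0.084]
mallet 0.81 [315. 163. 344. 214.] [0.437 0.253 0.062] [0.288 0.214 0.001] [0.465 0.287 0.09 ]
mat 0.97 [310. 196. 341. 225.] [0.457 0.286 0.006] [0.398 0.216 0.001] [0.489 0.316 0.012]
riser 0.73 [179. 157. 270. 214.] [ 0.576 -0.019  0.079] [ 0.486 -0.153  0.003] [0.628 0.092 0.085]
bottle_a 0.51 [293. 258. 305. 286.] [0.699 0.326 0.06 ] [ 0.677  0.305 -0.   ] [0.709 0.339 
[... 1882 characters left out ...]
.105 -0.   ] [0.847 0.093 0.022]
mallet_grip 0.88 171 202 [0.383 0.233 0.056]
mallet_grip 0.65 149 158 [0.405 0.468 0.071]
mallet_grip 0.6 232 147 [0.662 0.389 0.069]
mallet 0.77 187 206 [0.427 0.231 0.025]
mallet 0.62 131 179 [0.333 0.456 0.023]
mallet 0.6 235 159 [0.671 0.388 0.02 ]
spot_1 0.93 273 221 [ 0.568 -0.013  0.078]
spot_1 0.76 251 203 [0.559 0.084 0.077]
spot_1 0.55 300 244 [ 0.569 -0.13   0.09 ]
spot_2 0.93 273 221 [ 0.568 -0.013  0.078]
spot_2 0.76 251 203 [0.559 0.084 0.077]
spot_2 0.55 300 244 [ 0.569 -0.13   0.09 ]
spot_3 0.93 273 221 [ 0.568 -0.013  0.078]
spot_3 0.76 251 203 [0.559 0.084 0.077]
spot_3 0.55 300 244 [ 0.569 -0.13   0.09 ]
mat 0.55 186 203 [0.425 0.23  0.037]
```

View pics/s1.png

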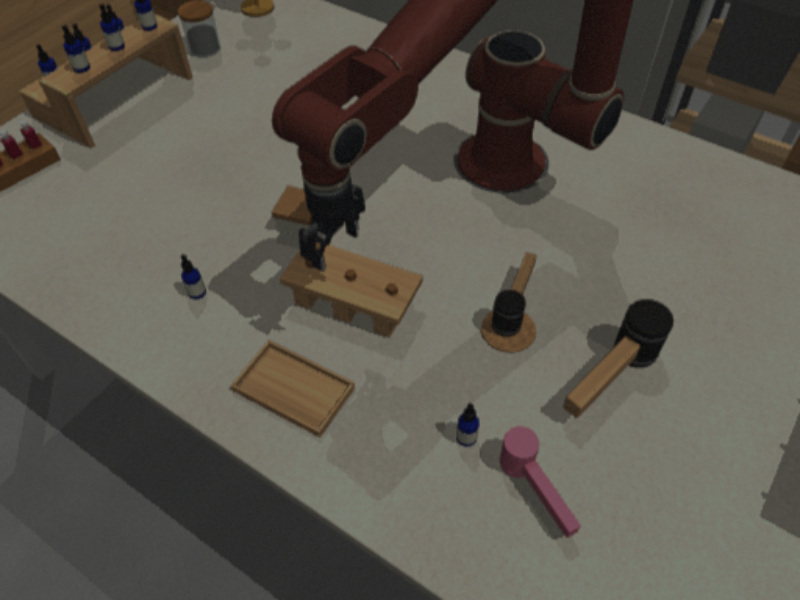

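View pics/s2.png

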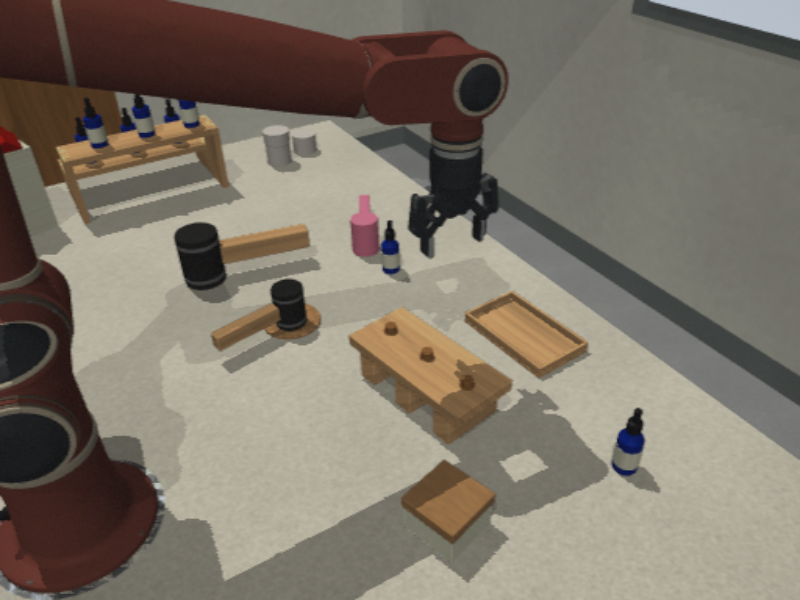

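Candidates for the mallet in the scene picture (800x600) are: black on the mat (508,312), larger black (645,330) and pink (525,450). Pink is excluded, and of the two black ones the smaller, on the mat, is meant. Next I fit the geometry and confirm with a crop.

```bash
python3 - <<'E'
from h import *
from scipy.optimize import least_squares
a=eyes.get_image("scene");b=eyes.get_image("side")
P=[]
for p in (a,b):
    W=world(p)
    m=(p["range_z"]>0)
    P.append((W[m],p["img"][m].astype(int)))
for i,(X,C) in enumerate(P):
    s=(X[:,0]>.26)&(X[:,0]<.52)&(X[:,1]>.18)&(X[:,1]<.33)
    X2=X[s];C2=C[s]
    dark=(C2.max(1)<70)&(X2[:,2]>.02)
    top=X2[(X2[:,2]>.078)&dark]
    side=X2[dark]
    f=least_squares(lambda c:np.hypot(side[:,0]-c[0],side[:,1]-c[1])-.03,top[:,:2].mean(0) if len(top) else side[:,:2].mean(0),loss='soft_l1',f_scale=.003) if 0 else None
    hd=X2[(~dark)&(X2[:,2]>.035)&(X2[:,0]<.41)]
    c=hd.mean(0);_,_,V=np.linalg.svd((hd-c)[:,:2]);
    print(i,'top',len(top),top.mean(0).round(4),top.min(0).round(3),top.max(0).round(3),'handle',len(hd),c.round(4),'ang',np.degrees(np.arctan2(V[0,1],V[0,0])).round(1),hd.min(0).round(3),hd.max(0).round(3))
    ht=hd[hd[:,2]>np.percentile(hd[:,2],97)-.006]; c=ht.mean(0);_,_,V=np.linalg.svd((ht-c)[:,:2]);print('   htop',len(ht),c.round(4),np.degrees(np.arctan2(V[0,1],V[0,0])).round(1))
    mt=X2[(X2[:,2]<.011)&(X2[:,2]>.0035)&(X2[:,0]>.38)]
    print('  mat ext',mt.min(0).round(3),mt.max(0).round(3))
    s=(X[:,0]>.46)&(X[:,0]<.66)&(X[:,1]>-.2)&(X[:,1]<.13)
    r=X[s&(X[:,2]>.074)&(X[:,2]<.084)]
    print('  riser minrect',cv2.minAreaRect((r[:,:2]*1000).astype(np.float32)))
    pg=X[s&(X[:,2]>.0885)&(X[:,2]<.099)]
    for k in pg[::max(1,len(pg)//12)]: print('    peg',k.round(3))
im=a["img"][140:360,290:450];cv2.imwrite("pics/c1.png",cv2.resize(im,None,fx=2.7,fy=2.7,interpolation=cv2.INTER_CUBIC))
E
```

```text
0 top 260 [0.4379 0.259  0.0858] [0.408 0.23  0.078] [0.466 0.288 0.092] handle 215 [0.3354 0.2378 0.0603] ang 11.9 [0.278 0.213 0.036] [0.407 0.259 0.085]
   htop 128 [0.3402 0.2371 0.0631] 12.9
  mat ext [0.381 0.181 0.004] [0.519 0.33  0.011]
  riser minrect ((552.5859985351562, -37.279571533203125), (125.77098083496094, 262.10546875), 10.161504745483398)
    peg [ 0.577 -0.128  0.095]
    peg [ 0.578 -0.119  0.091]
    peg [ 0.554 -0.047  0.091]
    peg [ 0.547 -0.033  0.093]
    peg [ 0.553 -0.032  0.096]
    peg [ 0.56  -0.035  0.096]
    peg [ 0.561 -0.038  0.09 ]
    peg [0.534 0.044 0.093]
    peg [0.539 0.048 0.097]
    peg [0.541 0.045 0.092]
    peg [0.531 0.057 0.09 ]
    peg [0.536 0.057 0.091]
    peg [0.544 0.059 0.095]
    peg [0.543 0.058 0.089]
1 top 213 [0.4325 0.2525 0.084 ] [0.405 0.225 0.078] [0.46  0.288 0.089] handle 530 [0.3406 0.2311 0.0525] ang -168.2 [0.279 0.21  0.035] [0.408 0.267 0.082]
   htop 264 [0.3413 0.2356 0.0593] -167.5
  mat ext [0.384 0.21  0.004] [0.5   0.324 0.011]
  riser minrect ((552.8413696289062, -36.66944885253906), (123.79057312011719, 264.64581298828125), 10.279218673706055)
    peg [0.537 0.062 0.09 ]
    peg [0.541 0.054 0.091]
    peg [0.527 0.051 0.092]
    peg [0.533 0.045 0.09 ]
    peg [ 0.552 -0.028  0.09 ]
    peg [ 0.553 -0.036  0.091]
    peg [ 0.556 -0.044  0.093]
    peg [ 0.558 -0.047  0.09 ]
    peg [ 0.573 -0.12   0.092]
    peg [ 0.577 -0.127  0.093]
    peg [ 0.578 -0.13   0.092]
    peg [ 0.577 -0.131  0.09 ]
    peg [ 0.563 -0.131  0.09 ]
```

View pics/c1.png

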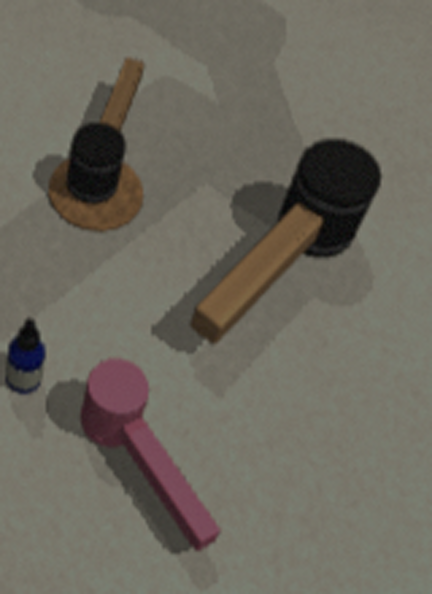

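The crop confirms it: the small black mallet stands on the cork mat at (97,160). The larger black is at (335,200) and the pink at (115,400). Now I move above its grip point.

{"name": "apply_moves", "arguments": {
  "plan": [
    [0.085,0.246,-0.235,0.075,1.356],
    [0.085,0.246,-0.235,0.075,1.356],
    [0.085,0.246,-0.235,0.075,1.356],
    [0.085,0.246,-0.235,0.075,1.356],
    [0.085,0.246,-0.235,0.075,1.356],
    [0.085,0.246,-0.235,0.075,1.356],
    [0.085,0.246,-0.235,0.075,1.356],
    [0.085,0.246,-0.235,0.075,1.356],
    [0.085,0.246,-0.235,0.075,1.356],
    [0.085,0.246,-0.235,0.075,1.356],
    [0.085,0.246,-0.235,0.075,1.356],
    [0.085,0.246,-0.235,0.075,1.356]
  ],
  "newtons": 100
}}

```text
t: 2.4
tool_pos: [0.3895, 0.2465, 0.3297]
tool_rot: [3.124, 0.335, 0.0]
contact_force: [0.0, 0.3, 0.2]
opening: 0.085
grip_force: 0.0
```

```bash
cat > look.py <<'E'
from h import *
import sys
o=telemetry.get_obs();p=eyes.get_image("wrist")
print('q',np.round(o["q"],3),'pos',np.round(o["tool_pos"],4)); M=R.from_rotvec(o["tool_rot"]).as_matrix();print('tx',M[:,0].round(3),'ty',M[:,1].round(3),'tz',M[:,2].round(3))
W=world(p,o=o);ok=p["range_z"]>0
C=p["img"].astype(int)
s=ok&(W[...,0]>.26)&(W[...,0]<.52)&(W[...,1]>.16)&(W[...,1]<.34)
dark=C.max(2)<70
wood=(C[...,2]-C[...,0]>25)
t=s&dark&(W[...,2]>.079)&(W[...,2]<.095); 
if t.sum()>20: print('top',t.sum(),cv2.minEnclosingCircle((W[t][:,:2]*1000).astype(np.float32)),W[t][:,2].mean().round(4))
h=s&wood&(W[...,2]>.052)&(W[...,2]<.07)
if h.sum()>20:
    print('handle',h.sum(),cv2.minAreaRect((W[h][:,:2]*1000).astype(np.float32)),np.median(W[h][:,2]).round(4))
m=s&wood&(W[...,2]>.003)&(W[...,2]<.012)
if m.sum()>20: print('mat',cv2.minEnclosingCircle((W[m][:,:2]*1000).astype(np.float32)))
for n in ["mallet_grip","mallet"]:
    for r in eyes.tip_of(n,p): 
        c,q=np.round(r["point"]).astype(int);print(n,round(r["confidence"],2),c,q,W[np.clip(q,0,383),np.clip(c,0,511)].round(4))
cv2.imwrite(sys.argv[1],p["img"])
E
python3 look.py pics/w1.png
```

```text
q [ 0.403 -0.3    2.061 -0.     1.38   1.76 ] pos [0.3895 0.2465 0.3297]
tx [0.977 0.212 0.   ] ty [ 0.212 -0.977  0.   ] tz [ 0.  0. -1.]
top 6878 ((436.3533630371094, 257.1595764160156), 29.844741821289062) 0.086
handle 4300 ((342.43304443359375, 237.2176971435547), (123.20262908935547, 24.08702850341797), 11.999638557434082) 0.0609
mat ((440.1715087890625, 264.8125915527344), 54.94679260253906)
mallet_grip 0.58 250 196 [0.3944 0.2507 0.0598]
mallet 0.71 252 126 [0.4462 0.2601 0.0858]
```

View pics/w1.png

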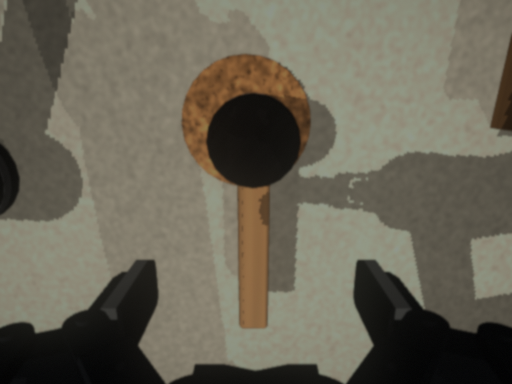

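The wrist picture shows the dark head at (253,140) on the mat, with the handle straight down the image centred at column 253, between the open fingers. I descend and grip.

{"name": "apply_moves", "arguments": {
  "plan": [
    [0.085,0.001,-0.001,0.03,0],
    [0.085,0.001,-0.001,0.06,0],
    [0.085,0.001,-0.001,0.09,0],
    [0.085,0.001,-0.001,0.115,0],
    [0.085,0.001,-0.001,0.129,0],
    [0.085,0.001,-0.001,0.129,0],
    [0.015,0.001,-0.001,0.129,0],
    [0.015,0.001,-0.001,0.129,0],
    [0.015,0.001,-0.001,0.129,0],
    [0.015,0.001,-0.001,0.129,0],
    [0.015,0.001,-0.001,0.129,0],
    [0.015,0.001,-0.001,0.129,0]
  ],
  "newtons": 100
}}

```text
t: 3.55
tool_pos: [0.3913, 0.2475, 0.2022]
tool_rot: [-3.123, -0.337, -0.003]
contact_force: [-0.8, -0.1, 5.5]
opening: 0.0232
grip_force: 98.1
```

{"name": "apply_moves", "arguments": {
  "plan": [
    [0.015,0,0,-0.02,0],
    [0.015,0,0,-0.05,0],
    [0.015,0,0,-0.08,0],
    [0.015,0,0,-0.11,0],
    [0.015,0,0,-0.13,0],
    [0.015,0,0,-0.13,0],
    [0.015,0,0,-0.13,0]
  ]
}}

```text
t: 4.13
tool_pos: [0.3907, 0.2472, 0.3311]
tool_rot: [-3.123, -0.337, -0.003]
contact_force: [-0.9, 0.6, -3.1]
opening: 0.0223
grip_force: 98.4
```

```bash
cat > held.py <<'E'
from h import *
o=telemetry.get_obs();b=eyes.get_image("side");a=eyes.get_image("scene");w=eyes.get_image("wrist")
print(np.round(o["contact_force"],1),np.round(o["tool_pos"],4),o["opening"],o["grip_force"])
M=R.from_rotvec(o["tool_rot"]).as_matrix();g=o["tool_pos"]+M[:,2]*ctrl.pinch_z
for k,p in (("side",b),("scene",a),("wrist",w)):
    W=world(p,o=o);L=(W-g)@M; C=p["img"].astype(int)
    s=(p["range_z"]>0)&(C.max(2)<75)&(L[...,0]>.017)&(L[...,0]<.09)&(abs(L[...,1])<.04)&(abs(L[...,2])<.06)
    h=(p["range_z"]>0)&(C[...,2]-C[...,0]>20)&(L[...,0]<-.02)&(L[...,0]>-.13)&(abs(L[...,1])<.03)&(abs(L[...,2])<.05)
    X=L[s];print(k,'head',len(X),X.min(0).round(4) if len(X) else '',X.max(0).round(4) if len(X) else '')
    t=X[X[:,2]<X[:,2].min()+.012] if len(X) else X
    if len(t)>30:
        A=np.c_[t[:,:2],np.ones(len(t))];print('  top plane (low z = up) slopes',np.linalg.lstsq(A,t[:,2],rcond=None)[0].round(3),len(t))
    H=L[h]
    if len(H)>30: print('  handle',len(H),'slope z/x',np.polyfit(H[:,0],H[:,2],1).round(4),'y/x',np.polyfit(H[:,0],H[:,1],1).round(4))
E
python3 held.py
```

```text
[-0.9  0.6 -3.1] [0.3907 0.2472 0.3311] 0.02231350788666663 98.35607171058655
side head 461 [ 0.017  -0.0247 -0.0407] [0.0708 0.0344 0.0437]
  top plane (low z = up) slopes [-0.014  0.075 -0.036] 116
  handle 496 slope z/x [-0.0176 -0.0038] y/x [0.0245 0.0092]
scene head 632 [ 0.0172 -0.0299 -0.0596] [0.0773 0.0295 0.0442]
wrist head 38221 [ 0.017  -0.0285 -0.06  ] [ 0.0755  0.0296 -0.0276]
  top plane (low z = up) slopes [-0.084  0.    -0.053] 3175
  handle 1025 slope z/x [-0.0164 -0.0137] y/x [-0.0184  0.0004]
```

{"name": "apply_moves", "arguments": {
  "plan": [
    [0.015,0.007,0.028,0,0],
    [0.015,0.014,0.056,0,0],
    [0.015,0.021,0.084,0,0],
    [0.015,0.028,0.112,0,0],
    [0.015,0.034,0.14,0,0],
    [0.015,0.041,0.168,0,0],
    [0.015,0.048,0.196,0,0],
    [0.015,0.054,0.222,0,0],
    [0.015,0.054,0.222,0.015,0],
    [0.015,0.054,0.222,0.03,0],
    [0.015,0.054,0.222,0.032,0],
    [0.015,0.054,0.222,0.032,0]
  ]
}}

```text
t: 5.28
tool_pos: [0.4896, 0.0418, 0.2953]
tool_rot: [-3.122, -0.336, 0.01]
contact_force: [1.2, 0.8, -3.3]
opening: 0.0226
grip_force: 99.0
```

```bash
python3 - <<'E'
from h import *
o=telemetry.get_obs();a=eyes.get_image("scene");b=eyes.get_image("side")
print(o["tool_pos"],o["contact_force"])
cv2.imwrite("pics/p1.png",np.hstack([cv2.resize(a["img"][100:300,130:330],(400,400)),cv2.resize(b["img"][130:330,180:380],(400,400))]))
E
```

```text
[0.48963805 0.04177125 0.29531249] [ 1.22720743  0.76494215 -3.34650652]
```

View pics/p1.png

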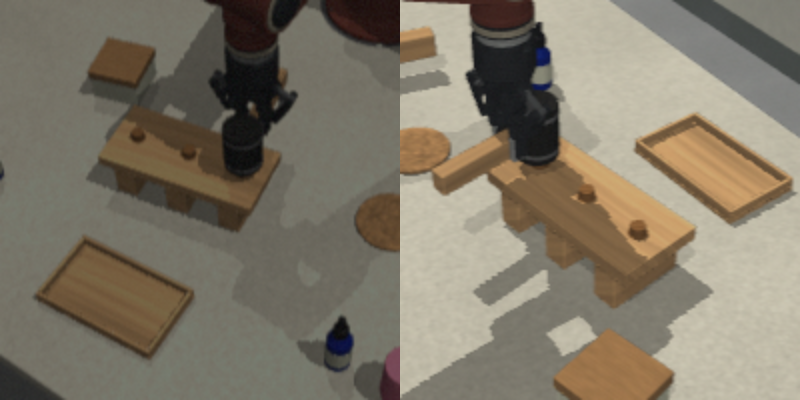

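The head hovers over the +y end peg, at (242,145) on the left and (535,125) on the right. The other two pegs stand clear. I descend slowly and feel for it.

{"name": "apply_moves", "arguments": {
  "plan": [
    [0.015,0,0,0.003,0],
    [0.015,0,0,0.006,0],
    [0.015,0,0,0.008,0],
    [0.015,0,0,0.01,0],
    [0.015,0,0,0.01,0],
    [0.015,0,0,0.01,0]
  ]
}}

```text
t: 5.88
tool_pos: [0.491, 0.0419, 0.2893]
tool_rot: [3.123, 0.337, 0.001]
contact_force: [-1.7, 0.7, 0.2]
opening: 0.0229
grip_force: 99.6
```

{"name": "apply_moves", "arguments": {
  "plan": [
    [0.015,0,0,0.002,0],
    [0.015,0,0,0.004,0],
    [0.015,0,0,0.004,0],
    [0.015,0,0,0.004,0]
  ]
}}

```text
t: 6.22
tool_pos: [0.4911, 0.0418, 0.2849]
tool_rot: [-3.123, -0.337, -0.002]
contact_force: [-0.1, 0.7, 1.2]
opening: 0.0225
grip_force: 99.9
```

{"name": "apply_moves", "arguments": {
  "plan": [
    [0.015,0,0,0.002,0],
    [0.015,0,0,0.004,0],
    [0.015,0,0,0.006,0],
    [0.015,0,0,0.007,0],
    [0.015,0,0,0.008,0],
    [0.015,0,0,0.008,0],
    [0.015,0,0,0.008,0]
  ]
}}

```text
t: 6.8
tool_pos: [0.4907, 0.0418, 0.2764]
tool_rot: [3.123, 0.337, -0.001]
contact_force: [-0.7, -0.6, -1.0]
opening: 0.0229
grip_force: 99.4
```

```bash
python3 held.py
```

```text
[-0.7 -0.6 -1. ] [0.4907 0.0418 0.2764] 0.022886695973870046 99.40108180046082
side head 365 [ 0.0174 -0.0178 -0.0391] [0.0702 0.0317 0.0423]
  top plane (low z = up) slopes [-0.113  0.089 -0.03 ] 93
  handle 539 slope z/x [-0.0264 -0.0055] y/x [0.019  0.0077]
scene head 599 [ 0.0172 -0.0398 -0.0593] [0.083  0.0377 0.0596]
  handle 44 slope z/x [ 0.0604 -0.0008] y/x [ 0.0434 -0.0042]
wrist head 38175 [ 0.017  -0.0282 -0.06  ] [ 0.0755  0.0293 -0.0268]
  top plane (low z = up) slopes [-0.322  0.001 -0.049] 3197
  handle 1020 slope z/x [-0.0274 -0.0139] y/x [-0.0291  0.0002]
```

{"name": "apply_moves", "arguments": {
  "plan": [
    [0.015,0,0,0.001,0],
    [0.015,0,0,0.002,0],
    [0.015,0,0,0.002,0],
    [0.015,0,0,0.002,0]
  ]
}}

```text
t: 7.28
tool_pos: [0.4912, 0.0418, 0.2763]
tool_rot: [3.123, 0.337, 0.001]
contact_force: [-4.6, -0.5, 6.1]
opening: 0.0226
grip_force: 100.5
```

{"name": "apply_moves", "arguments": {
  "plan": [
    [0.015,0,0,-0.01,0],
    [0.015,0,0,-0.03,0],
    [0.015,0,0,-0.04,0],
    [0.015,-0.001,0.03,-0.04,0],
    [0.015,-0.002,0.06,-0.04,0],
    [0.015,-0.003,0.09,-0.04,0],
    [0.015,-0.003,0.09,-0.04,0],
    [0.015,-0.003,0.09,-0.03,0],
    [0.015,-0.003,0.09,-0.023,0],
    [0.015,-0.003,0.09,-0.023,0]
  ]
}}

```text
t: 8.12
tool_pos: [0.506, -0.0459, 0.2948]
tool_rot: [-3.121, -0.338, 0.007]
contact_force: [-0.4, -0.2, -3.7]
opening: 0.0229
grip_force: 99.6
```

```bash
cat > board.py <<'E'
from h import *
o=telemetry.get_obs();print(np.round(o["tool_pos"],4),np.round(o["contact_force"],1))
for n in ("scene","side"):
    p=eyes.get_image(n);W=world(p)
    for i,c in enumerate([(.5368,.0516),(.5527,-.037),(.5686,-.1256)]):
        d=np.hypot(W[...,0]-c[0],W[...,1]-c[1]);s=(p["range_z"]>0)&(d<.009);r=(p["range_z"]>0)&(d<.03)&(d>.02)&(abs(W[...,2]-.08)<.006)
        z=W[s][:,2];print(n,'spot',i+1,len(z),np.round(np.median(z),4) if len(z) else '','board',np.round(np.median(W[r][:,2]),4))
E
python3 board.py; python3 held.py
```

```text
[ 0.506  -0.0459  0.2948] [-0.4 -0.2 -3.7]
scene spot 1 21 0.0803 board 0.0807
scene spot 2 60 0.3951 board 0.08
scene spot 3 23 0.0921 board 0.08
side spot 1 3 0.0794 board 0.0785
side spot 2 14 0.1776 board 0.0783
side spot 3 49 0.0905 board 0.0785
[-0.1 -0.  -3. ] [ 0.5065 -0.0458  0.2964] 0.02271786959505058 99.61546182632446
side head 344 [ 0.0171 -0.0172 -0.0395] [0.0709 0.0309 0.0596]
  top plane (low z = up) slopes [ 0.028  0.079 -0.039] 74
  handle 600 slope z/x [-0.022  -0.0054] y/x [0.0228 0.0075]
scene head 599 [ 0.0173 -0.0309 -0.0597] [0.0785 0.0292 0.06  ]
  handle 78 slope z/x [ 0.0534 -0.0035] y/x [-0.1124 -0.0163]
wrist head 38132 [ 0.017  -0.0282 -0.06  ] [ 0.0755  0.0295 -0.0279]
  top plane (low z = up) slopes [-0.283  0.001 -0.049] 3200
  handle 1030 slope z/x [-0.0212 -0.0137] y/x [0.0296 0.0016]
```

Spot 1 is down and stays. Now I feel spot 2.

{"name": "apply_moves", "arguments": {
  "plan": [
    [0.015,0,0,0.004,0],
    [0.015,0,0,0.007,0],
    [0.015,0,0,0.009,0],
    [0.015,0,0,0.011,0],
    [0.015,0,0,0.011,0],
    [0.015,0,0,0.011,0]
  ]
}}

```text
t: 8.87
tool_pos: [0.5074, -0.0467, 0.2875]
tool_rot: [-3.123, -0.337, -0.002]
contact_force: [-2.3, 1.7, 2.8]
opening: 0.0227
grip_force: 100.4
```

{"name": "apply_moves", "arguments": {
  "plan": [
    [0.015,0,0,0.001,0],
    [0.015,0,0,0.002,0],
    [0.015,0,0,0.002,0],
    [0.015,0,0,0.002,0]
  ]
}}

```text
t: 9.2
tool_pos: [0.5072, -0.0469, 0.2847]
tool_rot: [3.123, 0.336, 0.001]
contact_force: [0.3, 0.7, 0.1]
opening: 0.0225
grip_force: 99.9
```

{"name": "apply_moves", "arguments": {
  "plan": [
    [0.015,0,0,0.002,0],
    [0.015,0,0,0.004,0],
    [0.015,0,0,0.004,0],
    [0.015,0,0,0.004,0]
  ]
}}

```text
t: 9.53
tool_pos: [0.5065, -0.0467, 0.2792]
tool_rot: [-3.123, -0.337, 0.004]
contact_force: [0.1, 0.2, -3.3]
opening: 0.0228
grip_force: 100.0
```

```bash
python3 held.py | grep -A3 -E "wrist|^\["
```

```text
[ 0.1  0.2 -3.3] [ 0.5065 -0.0467  0.2792] 0.022791611527661577 99.9607264995575
side head 337 [ 0.0172 -0.0173 -0.0397] [0.0707 0.0313 0.0481]
  top plane (low z = up) slopes [ 0.012  0.053 -0.038] 80
  handle 597 slope z/x [-0.0269 -0.0058] y/x [0.0229 0.0075]
--
wrist head 38102 [ 0.017  -0.0284 -0.06  ] [ 0.0755  0.0296 -0.0279]
  top plane (low z = up) slopes [-0.061  0.001 -0.053] 3164
  handle 1022 slope z/x [-0.0219 -0.0138] y/x [-0.024   0.0003]
```

{"name": "apply_moves", "arguments": {
  "plan": [
    [0.015,0,0,0.002,0],
    [0.015,0,0,0.004,0],
    [0.015,0,0,0.005,0],
    [0.015,0,0,0.005,0],
    [0.015,0,0,0.005,0]
  ]
}}

```text
t: 10.1
tool_pos: [0.5072, -0.0468, 0.2763]
tool_rot: [3.123, 0.337, 0.001]
contact_force: [-4.1, 0.3, 3.9]
opening: 0.0227
grip_force: 100.7
```

{"name": "apply_moves", "arguments": {
  "plan": [
    [0.015,0,0,-0.01,0],
    [0.015,0,0,-0.03,0],
    [0.015,0,0,-0.05,0],
    [0.015,-0.03,0,-0.06,0],
    [0.015,-0.06,0,-0.06,0],
    [0.015,-0.09,0,-0.06,0],
    [0.015,-0.09,0,-0.06,0],
    [0.015,-0.09,0,-0.06,0]
  ]
}}

```text
t: 10.77
tool_pos: [0.418, -0.066, 0.3356]
tool_rot: [3.123, 0.335, 0.002]
contact_force: [0.2, -0.5, -2.9]
opening: 0.0223
grip_force: 100.0
```

```bash
python3 board.py;python3 held.py | grep -A3 -E "wrist|^\["
```

```text
[ 0.418  -0.066   0.3356] [ 0.2 -0.5 -2.9]
scene spot 1 21 0.082 board 0.0802
scene spot 2 19 0.0819 board 0.0799
scene spot 3 25 0.0921 board 0.0803
side spot 1 0  board 0.0787
side spot 2 27 0.0792 board 0.0786
side spot 3 47 0.0903 board 0.0785
[ 0.7 -0.8 -2.9] [ 0.4194 -0.066   0.3362] 0.0227021043208434 99.97148752212524
side head 473 [ 0.0175 -0.0218 -0.0397] [0.0707 0.0317 0.0431]
  top plane (low z = up) slopes [-0.017  0.06  -0.036] 135
  handle 724 slope z/x [-0.0235 -0.0055] y/x [0.0195 0.0077]
--
wrist head 38167 [ 0.017  -0.0283 -0.06  ] [ 0.0755  0.0294 -0.034 ]
  top plane (low z = up) slopes [-0.119  0.    -0.052] 3185
  handle 1022 slope z/x [-0.0326 -0.014 ] y/x [-0.019   0.0004]
```

Both sprung pegs are flush at spots 1 and 2, so spot 3 is the dowel. Next I carry the mallet back.

{"name": "apply_moves", "arguments": {
  "plan": [
    [0.015,0.005,-0.036,0,0],
    [0.015,0.01,-0.073,0,0],
    [0.015,0.015,-0.109,0,0],
    [0.015,0.02,-0.146,0,0],
    [0.015,0.025,-0.182,0,0],
    [0.015,0.03,-0.219,0,0],
    [0.015,0.035,-0.255,0,0],
    [0.015,0.04,-0.29,0,0],
    [0.015,0.044,-0.319,0.02,0],
    [0.015,0.044,-0.319,0.06,0],
    [0.015,0.044,-0.319,0.1,0],
    [0.015,0.044,-0.319,0.11,0]
  ]
}}

```text
t: 12.02
tool_pos: [0.3914, 0.255, 0.2191]
tool_rot: [3.119, 0.34, -0.018]
contact_force: [-1.5, -0.8, -4.0]
opening: 0.0225
grip_force: 100.0
```

{"name": "apply_moves", "arguments": {
  "plan": [
    [0.015,0,0,0.006,0],
    [0.015,0,0,0.012,0],
    [0.015,0,0,0.018,0],
    [0.015,0,0,0.021,0],
    [0.015,0,0,0.023,0],
    [0.015,0,0,0.023,0],
    [0.015,0,0,0.023,0]
  ]
}}

```text
t: 12.6
tool_pos: [0.3946, 0.2551, 0.2036]
tool_rot: [-3.123, -0.336, -0.002]
contact_force: [0.7, -0.6, -4.0]
opening: 0.0228
grip_force: 100.1
```

{"name": "apply_moves", "arguments": {
  "plan": [
    [0.015,0,0,0.001,0],
    [0.015,0,0,0.002,0],
    [0.015,0,0,0.003,0],
    [0.015,0,0,0.003,0],
    [0.015,0,0,0.003,0]
  ]
}}

```text
t: 13.02
tool_pos: [0.3949, 0.2554, 0.2023]
tool_rot: [3.123, 0.337, 0.0]
contact_force: [-6.8, -3.8, 13.1]
opening: 0.0229
grip_force: 102.4
```

Seated. Release gently: reduce the grip, then open and rise.

{"name": "apply_moves", "arguments": {
  "plan": [
    [0.015,0,0,-0.001,0],
    [0.015,0,0,-0.001,0],
    [0.03,0,0,-0.001,0],
    [0.04,0,0,-0.001,0],
    [0.085,0,0,-0.001,0],
    [0.085,0,0,-0.001,0],
    [0.085,0,0,-0.001,0],
    [0.085,0,0,-0.001,0],
    [0.085,0,0,-0.001,0],
    [0.085,0,0,-0.001,0]
  ],
  "newtons": 20
}}

```text
t: 13.85
tool_pos: [0.3941, 0.2551, 0.2007]
tool_rot: [-3.123, -0.337, 0.0]
contact_force: [-0.3, 0.9, -0.5]
opening: 0.085
grip_force: 0.0
```

{"name": "apply_moves", "arguments": {
  "plan": [
    [0.085,0,0,-0.02,0],
    [0.085,0,0,-0.05,0],
    [0.085,0,0,-0.08,0],
    [0.085,0,0,-0.11,0],
    [0.085,0,0,-0.13,0],
    [0.085,0,0,-0.13,0],
    [0.085,0,0,-0.13,0]
  ]
}}

```text
t: 14.43
tool_pos: [0.3945, 0.2553, 0.3322]
tool_rot: [-3.122, -0.337, -0.005]
contact_force: [-0.2, 0.2, -0.6]
opening: 0.0852
grip_force: 0.0
```

```bash
python3 look.py pics/w2.png; python3 board.py; python3 - <<'E'
import sys; from h import *
o=telemetry.get_obs();p=eyes.get_image("wrist");W=world(p,o=o)
t=(p["range_z"]>0)&(p["img"].max(2)<70)&(W[...,2]>.075)&(W[...,2]<.097)&(np.hypot(W[...,0]-.44,W[...,1]-.264)<.028)
X=W[t];print('top plane',np.linalg.lstsq(np.c_[X[:,:2]-X[:,:2].mean(0),np.ones(len(X))],X[:,2],rcond=None)[0].round(4))
E
```

```text
q [ 0.416 -0.278  2.04  -0.     1.376  1.772] pos [0.3945 0.2553 0.3322]
tx [0.977 0.213 0.003] ty [ 0.213 -0.977 -0.001] tz [ 0.003  0.001 -1.   ]
top 6678 ((439.5552673339844, 264.47271728515625), 29.97504234313965) 0.086
handle 4194 ((346.0417175292969, 243.50384521484375), (123.5135726928711, 24.08488655090332), 12.645968437194824) 0.061
mat ((440.23284912109375, 264.7780456542969), 54.89005661010742)
mallet_grip 0.6 252 201 [0.3963 0.2575 0.0606]
mallet 0.89 255 131 [0.4492 0.2668 0.0872]
[0.3936 0.2549 0.3288] [-0.5 -1.  -0.6]
scene spot 1 22 0.0806 board 0.0804
scene spot 2 21 0.0808 board 0.0802
scene spot 3 24 0.0922 board 0.0801
side spot 1 22 0.0793 board 0.0788
side spot 2 28 0.0791 board 0.0785
side spot 3 51 0.0904 board 0.0785
top plane [-0.0004 -0.0012  0.0861]
```

View pics/w2.png

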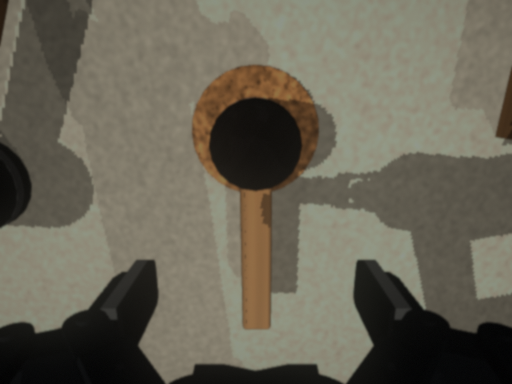

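The mallet stands upright on the mat, with its head at (255,143) and within 1 mm of the mat's centre. It is released, the gripper is clear, and both pegs are flush.

```bash
python3 -c "
from station import ctrl
print(ctrl.finish_job())"
```

```text
the job is handed in; nothing more can be done
None
```

I handed the job in at about 15 s with both sprung pegs (spots 1 and 2) flush and holding, the dowel at spot 3 never touched, and the mallet standing released within 1 mm of the mat's centre; no verdict came back, and I did not re-measure the bystanders.

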